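Eject a chocolate tablet, then turn and hold the topping carousel

TASK

Push the ejector's slide all the way in so that the chocolate tablet comes out of its pocket and lies flat in the tray, and let the slide spring back; do not touch that tablet with the gripper. Then turn the topping carousel until its square jar stands right behind the front pointer, and keep hold of the carousel, by one of its upright posts for instance, so that it stays still: the program finishes while still holding it. Leave the chocolate bar and the ribbon spool that lie nearby where they are.

Things in the scene. Friction and masses are not known exactly. Their poses are not given: they have to be found in the camera images.
- ejector: Fixed aluminium tablet ejector, 204 x 60 mm, on the table, front left. Origin: on the table under the centre of the tablet's pocket. Its +x is the push direction, z up. Along x: base -106 to +98 mm; pocket -25 to +25 mm, its deck at z 8 mm, under two steel strips (top z 29 mm) with a slot between them; then the tray, into which the tablet drops 4 mm when its rear edge passes +26 mm.
- tray (a point): Centre of the ejector's tray floor, at ejector (59, 0, 4) mm. The tray is open above, 66 mm along the ejector's x (26 to 92 mm) and 47 mm wide, with side and end walls up to z 16 mm.
- ejector_slide (a joint): The ejector's sliding pusher, in m: 0 = at rest (back), 0.052 = fully in; it moves along the ejector's +x. Its spring needs about 2 N to start and 6 N fully in, and returns it to 0 when let go. Fully in, it has pushed the tablet's centre to about ejector x = +52 mm.
- push_face (a point): Middle of the face to push, on the slide's black upright plate (36 mm wide, 8 mm thick, z 12 to 76 mm): the face away from the tray, at ejector (-92, 0, 44) mm at rest; it moves with the slide. Nothing of the ejector taller than 16 mm stands behind it, and the table there is clear for 60 mm.
- tablet: Loose plain chocolate tablet, 40 mm (its x) x 44 mm (its y) x 12 mm, about 40 g. Origin: centre of its underside, z up. At the start it is in the ejector's pocket at ejector (0, 0, 8 mm).
- carousel_base: Fixed wooden foot of the topping carousel. Origin: on the table on the turning axis, z up. Its -x points to the front, to the front pointer: an upright steel post 16 mm wide, 52 mm high, 108 to 120 mm from the axis. Behind it to the left stands a tall bag (near corner at world x 0.69, y 0.12 m), to its right a bag sealer (side from x 0.49, y -0.23 to x 0.73, y -0.09): its robot side is the clear one.
- carousel (a joint): Angle of the turntable in rad, positive counterclockwise seen from above, free either way without catch (friction about 0.04 N m; it stays where left). 0 or 2 pi = square jar exactly behind the front pointer. Wooden disc of 100 mm radius, top at z 35 mm, with four white lidded jars 90 degrees apart, 55 mm from the axis: one square, three round, knob tops at z 89 mm.
- square_jar (a point): Centre of the underside of the one square jar, 46 x 46 mm, 54 mm high with lid and knob. The jar is fixed to the turntable, this point 55 mm from the axis at z 35 mm, and turns with it.
- post_0 (a point): Top centre of one of four upright round steel posts by which the turntable can be gripped and turned: 12 mm in diameter, from the disc (z 35 mm) up to z 120 mm, 88 mm from the axis, midway between the jars. Counterclockwise seen from above, post_0 is 225 degrees past the square jar; the others follow every 90 degrees.
- post_1 (a point): Top centre of the like post 315 degrees counterclockwise past the square jar.
- post_2 (a point): Top centre of the like post 45 degrees counterclockwise past the square jar.
- post_3 (a point): Top centre of the like post 135 degrees counterclockwise past the square jar.
- front_mark (a point): The place on the turntable's circle right behind the front pointer where the centre of the square jar belongs: 55 mm from the axis towards the pointer, at z 35 mm.
- choc_bar: Bystander: wrapped flat chocolate bar, 56 x 139 x 11 mm, loose on the table at the front right, beside the carousel. Origin: centre of its underside.
- spool: Bystander: ribbon spool lying flat, 77 mm in diameter, 28 mm high, loose on the table behind the carousel. Origin: centre of its underside.

How it is judged:
By the outcome, as a careful person would: the job done as asked, in the order asked, and still so for the second after the job is handed in, while the arm keeps its last pose, push and grip.
It also fails if it takes over 69 s, if anything falls off the work surface, if the arm or the gripper's body presses on something with over 40 N, if the wrist force passes 120 N, or if a joint passes its speed limit or range.

ROBOT

A 7-joint arm with a two-finger parallel gripper is mounted at the origin on a cart in front of the work surface, level with it; the furniture and walls round the work are solid. World frame = base frame: x ahead of the robot, y to its left, z up, the work surface at z = 0. Lengths are in mm, angles in rad, forces in N, time in s.
With the tool pointing down it reaches from about 350 to 900 mm from the base axis. Payload 19.9 kg.
Tool frame: the origin (TCP) lies midway between the tips of the shut fingers; the grasp point (between the pads) lies 19 mm behind it; z points along the fingers, y is the direction in which the jaws open and shut (so a half turn about z gives the same grasp; the last joint's range is limited). The gripper opens to 94 mm and grips with 3 to 60 N. Pads are 16 mm wide; open, the fingers measure 119 mm over their backs; the gripper's body (75 mm by 177 mm) begins 78 mm behind the grasp point.
Start: joints at [1.137, 0.417, -0.01, 1.614, 0.005, 1.111, -0.053], TCP at [239.227, -577.381, 205.425] pointing down, gripper open.
Joint ranges: [-2.81, 2.81], [-0.39, 2.02], [-1.27, 1.25], [0.06, 2.57], [-1.19, 4.33], [0.19, 2], [-2.82, 2.82]. Speed limits (rad/s): [1.89, 1.89, 2.39, 2.39, 3.01, 3.01, 3.01].

INTERFACE

Orientations are given as a 3x3 rotation matrix whose columns are the frame's x, y, z axes.
In Python, from workcell import * gives the robot as it stands.
- The arm moves only by the tool arm_command, never from a script. Its argument "motion" is a list of rows, each an object of numbers: "x", "y", "z": the shift along the tool's x, y, z in m; "rx", "ry", "rz": the turn, a rotation vector about the tool's x, y, z in rad; "grip": the closure, from 0 (fully open) to 1 (shut). A call has 1 to 10 rows; each row shifts and turns the commanded pose from where the row before left it, along the tool's axes as they then stand; what a row does not reach is not made up. A row lasts 1/8 s, in which the tool goes at most 62.5 mm and 10.7 degrees, less where a joint would pass 70% of its speed; a pose out of reach is approached as far as the arm can. A call with a gripper value outside its range is refused whole. The fingers move at their own pace and stop on an object; the grip force is fixed at half the most. Time passes only in rows, so rows that do not move let the fingers close. It gives the time, the measured TCP pose, the force and the opening at its end, in the units of the state.
- read_state(): the state, without advancing time (a new reading comes with each control period).
- capture(name): name is "scene" or "top"; returns the picture (400x640x3 uint8, red, green, blue); there is no depth.
- get_calibration(name): a dict with "fx", "fy", "cx", "cy" (pixels), "T" (4x4, takes a point from camera to world coordinates). Camera axes: x right, y down, z forward; pixel columns grow to the right and rows downward; lengths in mm; the calibration is good to about 2 mm. A picture is of the moment at which its call begins. get_calibration takes no time and is no camera call.
- finish_job(): hands the job in, once; it reports no verdict.
The state is a dict: "clock": time; "qpos": joint angles; "dq": joint speeds; "effort": joint torques, N m; "position": TCP position; "eef_rot": TCP orientation; "force": force on the tool from outside, world axes, zero at the start; "moment": the same for the moment, N m; "opening": finger opening in mm.
Only numpy, scipy, OpenCV 4.12 (cv2) and the standard library are available. Lean on these libraries where they do the work, as an engineer would, in place of code of your own. Each camera call takes 0.05 s, during which the arm holds its last target.

## Working session

There is one attempt and no reset: what is moved stays moved. The work goes in short steps, Python scripts to look and compute and a tool call to move; the robot and the scene stay as the last step left them, time stands still between calls to the robot, and variables do not carry over. Pictures are saved under pics/ and viewed, and the job is handed in when it is done.

Besides the shell and the picture viewer there is one more tool, called after "Emit:" as a command line: name --argument value ..., lists and objects as JSON in quotes. arm_command: Moves the arm, as the interface text tells. Its arguments: {"type":"object","properties":{"motion":{"type":"array"}},"required":["motion"]}

```bash
mkdir -p pics; ls; python3 - <<'E'
from workcell import *
import cv2
for n in("scene","top"):
    im=capture(n); cv2.imwrite(f"pics/{n}0.png",im[:,:,::-1]); c=get_calibration(n); print(n,c)
s=read_state(); print(s)
E
```

```text
pics
scene {'fx': 474.60156682993545, 'fy': 474.60156682993545, 'cx': 321.7838050445836, 'cy': 190.5022108684997, 'T': array([[-5.72291506e-01, -4.74998950e-01,  6.68474704e-01,
        -2.70299238e+02],
       [-8.19797052e-01,  3.51642571e-01, -4.51973777e-01,
         6.65814021e+02],
       [-2.03770943e-02, -8.06674345e-01, -5.90644796e-01,
         8.60099004e+02],
       [ 0.00000000e+00,  0.00000000e+00,  0.00000000e+00,
         1.00000000e+00]])}
top {'fx': 461.16206197665855, 'fy': 461.16206197665855, 'cx': 322.2122669186119, 'cy': 203.4098065695815, 'T': array([[ 1.63516217e-02, -9.97974523e-01,  6.14774498e-02,
         4.86874026e+02],
       [-9.99865835e-01, -1.63802132e-02,  3.89146256e-05,
         9.15548494e+01],
       [ 9.68177932e-04, -6.14698380e-02, -9.98108472e-01,
         1.20522845e+03],
       [ 0.00000000e+00,  0.00000000e+00,  0.00000000e+00,
         1.00000000e+00]])}
{'clock': 0.1, 'qpos': array([ 1.13648881,  0.41789877, -0.01026937,  1.61411336,  0.00468301,
        1.11068985, -0.05299329]), 'dq': array([ 0.00019081,  0.00028484,  0.00032628, -0.00372827, -0.00105503,
       -0.00084646,  0.00067937]), 'effort': array([ 1.36962983e-03, -8.52576685e+01,  6.39974345e-01, -4.26695752e+01,
       -4.89010150e-02,  1.63069315e-02,  1.02034930e-04]), 'position': array([ 239.08620269, -577.09703427,  204.89792827]), 'eef_rot': array([[ 9.23847043e-01,  3.82761545e-01, -4.91524584e-04],
       [ 3.82761851e-01, -9.23846539e-01,  9.68147413e-04],
       [-8.35236863e-05, -1.08255698e-03, -9.99999411e-01]]), 'force': array([-0.58739646,  0.13827932, -0.94051123]), 'moment': array([ 0.02696582, -0.00306967, -0.01800801]), 'opening': 93.77800084828183}
```

View pics/scene0.png

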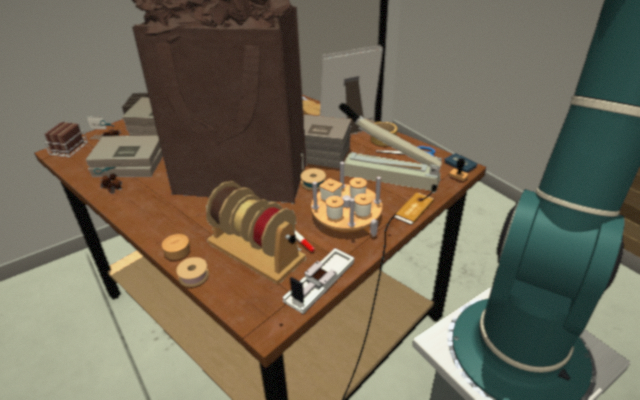

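View pics/top0.png

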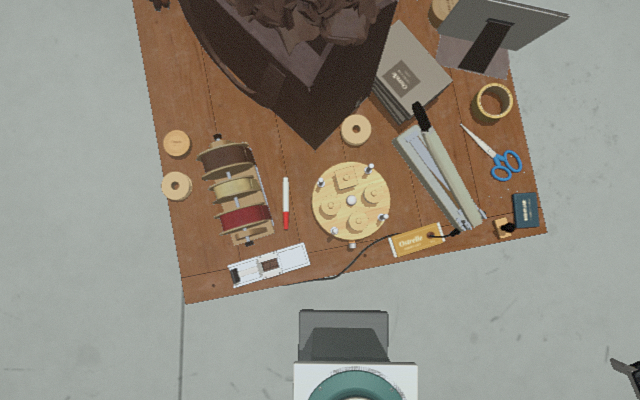

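The top view shows the ejector at (232-310, 245-287), the carousel around (351,201) with the square jar near (346,178), and the bar at (416,240). The spool is at (356,129).

```bash
python3 - <<'E'
import cv2
im=cv2.imread("pics/top0.png")
a=cv2.resize(im[235:295,220:320],None,fx=8,fy=8,interpolation=cv2.INTER_CUBIC);cv2.imwrite("pics/ej.png",a)
a=cv2.resize(im[150:260,300:400],None,fx=5.4,fy=5.4,interpolation=cv2.INTER_CUBIC);cv2.imwrite("pics/ca.png",a)
im=cv2.imread("pics/scene0.png")
a=cv2.resize(im[160:320,270:400],None,fx=3.75,fy=3.75,interpolation=cv2.INTER_CUBIC);cv2.imwrite("pics/sc.png",a)
E
```

```text
(no output)
```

View pics/ej.png

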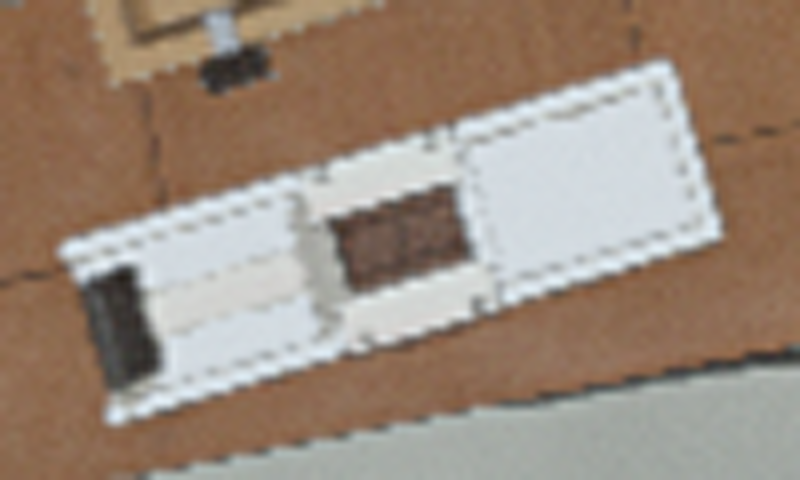

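View pics/ca.png

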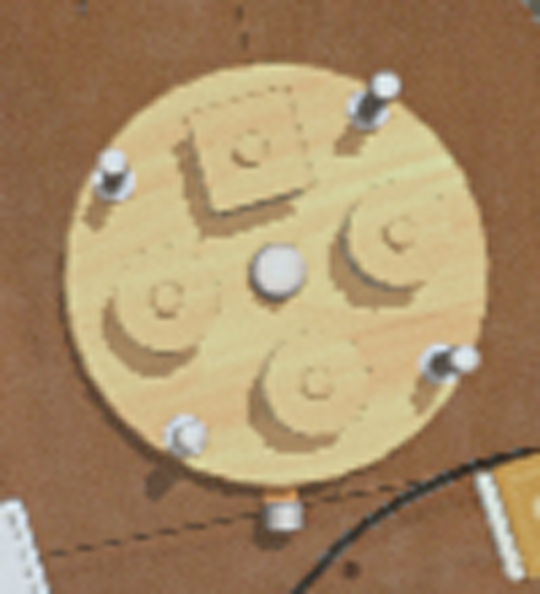

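View pics/sc.png

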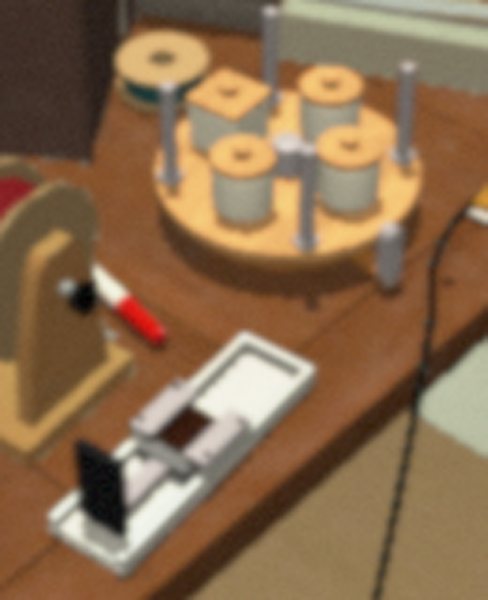

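```bash
cat > h.py <<'E'
from workcell import *
import numpy as np, cv2
def w(cam,uv,z):
    c=get_calibration(cam);T=c["T"];d=T[:3,:3]@np.array([(uv[0]-c["cx"])/c["fx"],(uv[1]-c["cy"])/c["fy"],1]);o=T[:3,3]
    return (o+d*(z-o[2])/d[2])
def px(cam,p):
    c=get_calibration(cam);T=c["T"];q=T[:3,:3].T@(np.asarray(p,float)-T[:3,3]);return np.array([c["fx"]*q[0]/q[2]+c["cx"],c["fy"]*q[1]/q[2]+c["cy"]])
def cr(u,s,off): return ((u[0]+.5)/s-.5+off[0],(u[1]+.5)/s-.5+off[1])
E
python3 - <<'E'
from h import *
np.set_printoptions(precision=1,suppress=True)
e=[w("top",cr(u,8,(220,235)),16)[:2] for u in[(62,248),(108,424),(722,240),(668,62)]]
e=np.array(e);print(e, np.linalg.norm(e-np.roll(e,-1,0),axis=1))
back=(e[0]+e[1])/2;fr=(e[2]+e[3])/2;d=(fr-back)/np.linalg.norm(fr-back);yaw=np.arctan2(d[1],d[0]);c=(back+fr)/2;org=c+d*4
print("ej org",org,"yaw deg",np.degrees(yaw),"push face rest",org-92*d)
t=np.mean([w("top",cr(u,8,(220,235)),20)[:2] for u in[(330,222),(455,186),(470,256),(350,293)]],0);print("tablet",t,(t-org)@d)
P=np.array([w("top",cr(u,5.4,(300,150)),120)[:2] for u in[(385,85),(113,163),(187,436),(463,360)]])
K=np.array([w("top",cr(u,5.4,(300,150)),89)[:2] for u in[(252,150),(398,233),(318,383),(168,300)]])
print(P,K,P.mean(0),K.mean(0))
c=(P.mean(0)+K.mean(0))/2
print(np.linalg.norm(P-c,axis=1),np.linalg.norm(K-c,axis=1))
print(np.degrees(np.arctan2(*(P-c).T[::-1])),np.degrees(np.arctan2(*(K-c).T[::-1])))
q=w("top",cr((283,510),5.4,(300,150)),52)[:2];print("ptr",q,np.linalg.norm(q-c),np.degrees(np.arctan2(*(q-c)[::-1])))
# scene posts
for u in[(167,88),(270,10),(407,66),(308,148)]: print("scene post",w("scene",cr(u,3.75,(270,160)),120)[:2])
print("scene ptr",w("scene",cr((391,228),3.75,(270,160)),52)[:2], "face top", w("scene",cr((99,452),3.75,(270,160)),76)[:2])
for u in [(52,525),(122,572),(315,370),(245,333)]: print("ej",w("scene",cr(u,3.75,(270,160)),16)[:2])
E
```

```text
[[396.6 332.1]
 [341.  315.8]
 [402.6 120.8]
 [459.2 139.2]] [ 57.9 204.5  59.4 202.8]
ej org [401.1 223.2] yaw deg -72.25864091056359 push face rest [373.  310.8]
tablet [401.5 223.1] 0.18389906752876953
[[646.  -22.3]
 [609.6  96.5]
 [490.8  62.3]
 [525.9 -57.5]] [[620.1  34.1]
 [583.6 -32. ]
 [515.6   3.2]
 [551.7  70.9]] [568.1  19.8] [567.8  19.1]
[88.5 87.7 88.2 87.6] [54.2 53.8 54.8 54. ]
[ -28.1   61.6  150.9 -118.7] [  15.7  -73.  -162.8  107.4]
ptr [457.7  15.7] 110.28193825381202 -178.0777348470045
scene post [607.3  96.7]
scene post [645.7 -24.7]
scene post [525.9 -59.6]
scene post [490.7  58.9]
scene ptr [452.3  13.3] face top [374.1 305.4]
ej [389.5 333.4]
ej [334.1 318.3]
ej [400.7 120.7]
ej [457.4 137.3]
```

```bash
cat >> h.py <<'E'
def tool(dw,yaw):  # world delta -> tool delta; yaw = angle of tool y, tool down
    a=np.radians(yaw);y=np.array([np.cos(a),np.sin(a),0]);z=np.array([0,0,-1.]);x=np.cross(y,z)
    return np.array([x@dw,y@dw,z@dw])
E
python3 - <<'E'
from h import *
np.set_printoptions(precision=1,suppress=True)
p=np.array([239.1,-577.1,204.9])
d=np.array([np.cos(np.radians(-72)),np.sin(np.radians(-72))]);o=np.array([400,223.3])
st=o-130*d;print(st)
for q in [(420,-300,230),(410,100,230),(*st,200),(*st,40)]:
    q=np.array(q);print(q,tool(q-p,-72));p=q
print(px("top",(478,60,89)))
E
```

```text
[359.8 346.9]
[ 420 -300  230] [ 257.7 -207.6  -25.1]
[410 100 230] [ 114.1 -383.5    0. ]
[359.8 346.9 200. ] [  28.6 -250.4   30. ]
[359.8 346.9  40. ] [  0.   0. 160.]
[334.8 235.7]
```

Emit:
arm_command --motion '[{"rz":0.0785,"grip":1},{"x":0.037,"y":-0.03,"z":-0.004,"grip":1},{"x":0.037,"y":-0.03,"z":-0.004,"grip":1},{"x":0.037,"y":-0.03,"z":-0.004,"grip":1},{"x":0.037,"y":-0.03,"z":-0.004,"grip":1},{"x":0.037,"y":-0.03,"z":-0.004,"grip":1},{"x":0.037,"y":-0.03,"z":-0.004,"grip":1},{"x":0.037,"y":-0.03,"z":0,"grip":1}]'

```text
invalid input
```

Emit:
arm_command --motion '[{"x":0.0,"y":0.0,"z":0.0,"rx":0.0,"ry":0.0,"rz":0.0785,"grip":1.0},{"x":0.037,"y":-0.03,"z":-0.004,"rx":0.0,"ry":0.0,"rz":0.0,"grip":1.0}]'

```text
clock: 0.35
position: [263.1, -538.5, 208.5]
eef_rot: [[0.953, 0.304, -0.002], [0.304, -0.953, 0.001], [-0.001, -0.001, -1.0]]
force: [0.7, 1.0, 0.5]
opening: 77.5
```

Emit:
arm_command --motion '[{"x":0.037,"y":-0.03,"z":-0.004,"rx":0,"ry":0,"rz":0,"grip":1},{"x":0.037,"y":-0.03,"z":-0.004,"rx":0,"ry":0,"rz":0,"grip":1},{"x":0.037,"y":-0.03,"z":-0.004,"rx":0,"ry":0,"rz":0,"grip":1},{"x":0.037,"y":-0.03,"z":-0.004,"rx":0,"ry":0,"rz":0,"grip":1},{"x":0.037,"y":-0.03,"z":-0.004,"rx":0,"ry":0,"rz":0,"grip":1},{"x":0.037,"y":-0.03,"z":-0.001,"rx":0,"ry":0,"rz":0,"grip":1},{"x":0.014,"y":-0.048,"z":0,"rx":0,"ry":0,"rz":0,"grip":1},{"x":0.014,"y":-0.048,"z":0,"rx":0,"ry":0,"rz":0,"grip":1},{"x":0.014,"y":-0.048,"z":0,"rx":0,"ry":0,"rz":0,"grip":1},{"x":0.014,"y":-0.048,"z":0,"rx":0,"ry":0,"rz":0,"grip":1}]'

```text
clock: 1.6
position: [414.1, -96.1, 230.4]
eef_rot: [[0.951, 0.309, -0.0], [0.309, -0.951, -0.0], [-0.0, 0.0, -1.0]]
force: [1.2, 0.1, -0.4]
opening: 0.6
```

Emit:
arm_command --motion '[{"x":0.014,"y":-0.048,"z":0,"rx":0,"ry":0,"rz":0,"grip":1},{"x":0.014,"y":-0.048,"z":0,"rx":0,"ry":0,"rz":0,"grip":1},{"x":0.014,"y":-0.048,"z":0,"rx":0,"ry":0,"rz":0,"grip":1},{"x":0.014,"y":-0.048,"z":0,"rx":0,"ry":0,"rz":0,"grip":1},{"x":0.0,"y":0,"z":0,"rx":0,"ry":0,"rz":0,"grip":1}]'

```text
clock: 2.22
position: [407.9, 105.2, 230.5]
eef_rot: [[0.949, 0.314, -0.0], [0.314, -0.949, 0.001], [0.0, -0.001, -1.0]]
force: [0.2, -1.3, -0.1]
opening: 0.3
```

Emit:
arm_command --motion '[{"x":0.0058,"y":-0.049,"z":0,"rx":0,"ry":0,"rz":0,"grip":1},{"x":0.0058,"y":-0.049,"z":0,"rx":0,"ry":0,"rz":0,"grip":1},{"x":0.0058,"y":-0.049,"z":0,"rx":0,"ry":0,"rz":0,"grip":1},{"x":0.0058,"y":-0.049,"z":0,"rx":0,"ry":0,"rz":0,"grip":1},{"x":0.0058,"y":-0.049,"z":0,"rx":0,"ry":0,"rz":0,"grip":1},{"x":0,"y":0,"z":0.03,"rx":0,"ry":0,"rz":0,"grip":1},{"x":0,"y":0,"z":0,"rx":0,"ry":0,"rz":0,"grip":1}]'

```text
clock: 3.1
position: [359.7, 342.9, 198.9]
eef_rot: [[0.951, 0.309, -0.003], [0.309, -0.951, -0.002], [-0.004, 0.001, -1.0]]
force: [-0.3, -1.2, 0.5]
opening: 1.2
```

```bash
python3 - <<'E'
from h import *
a=capture("top")[:,:,::-1];cv2.imwrite("pics/t1.png",cv2.resize(a[150:310,160:400],None,fx=3,fy=3,interpolation=cv2.INTER_CUBIC))
a=capture("scene")[:,:,::-1];cv2.imwrite("pics/s1.png",cv2.resize(a[140:340,190:440],None,fx=3,fy=3,interpolation=cv2.INTER_CUBIC))
print(read_state()["position"])
E
```

```text
[360.74221164 343.50810637 200.96717558]
```

View pics/t1.png

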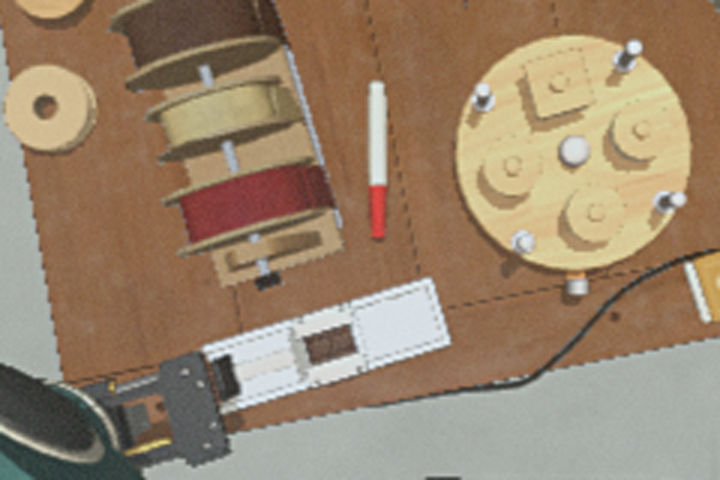

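View pics/s1.png

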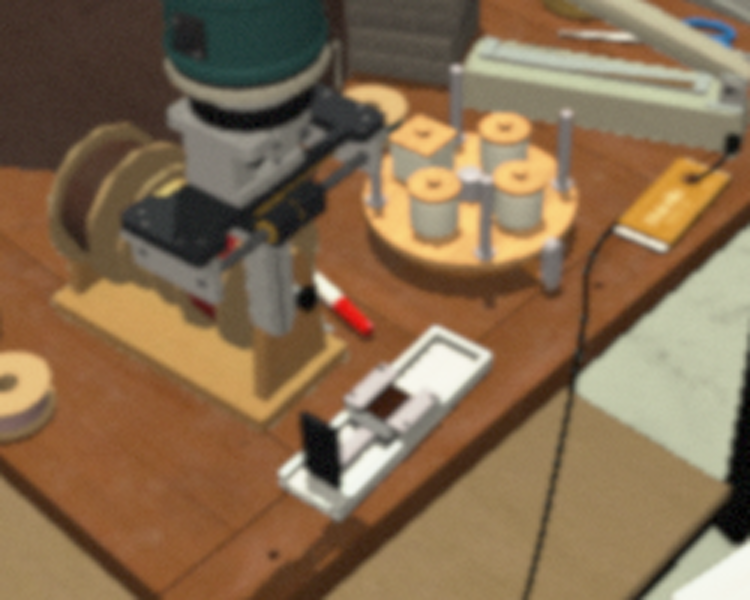

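The gripper hangs behind the black plate, clear of the rack (knob at about (265,282) in the top crop). I'll go down and then push.

Emit:
arm_command --motion '[{"x":0,"y":0,"z":0.05,"rx":0,"ry":0,"rz":0,"grip":1},{"x":0,"y":0,"z":0.05,"rx":0,"ry":0,"rz":0,"grip":1},{"x":0,"y":0,"z":0.04,"rx":0,"ry":0,"rz":0,"grip":1},{"x":0,"y":0,"z":0.02,"rx":0,"ry":0,"rz":0,"grip":1},{"x":0,"y":0,"z":0,"rx":0,"ry":0,"rz":0,"grip":1}]'

```text
clock: 3.82
position: [360.5, 344.0, 40.7]
eef_rot: [[0.951, 0.309, -0.0], [0.309, -0.951, -0.0], [-0.0, 0.0, -1.0]]
force: [-0.7, 0.3, 1.1]
opening: 0.7
```

Emit:
arm_command --motion '[{"x":0.0,"y":0.01,"z":0,"rx":0,"ry":0,"rz":0,"grip":1},{"x":0,"y":0.01,"z":0,"rx":0,"ry":0,"rz":0,"grip":1},{"x":0,"y":0.01,"z":0,"rx":0,"ry":0,"rz":0,"grip":1},{"x":0,"y":0.0,"z":0,"rx":0,"ry":0,"rz":0,"grip":1}]'

```text
clock: 4.32
position: [370.3, 315.1, 40.9]
eef_rot: [[0.951, 0.308, 0.001], [0.308, -0.951, 0.0], [0.001, -0.0, -1.0]]
force: [-0.2, 2.4, 1.5]
opening: 0.5
```

Emit:
arm_command --motion '[{"x":0.0,"y":0.007,"z":0,"rx":0,"ry":0,"rz":0,"grip":1},{"x":0,"y":0.007,"z":0,"rx":0,"ry":0,"rz":0,"grip":1},{"x":0,"y":0.007,"z":0,"rx":0,"ry":0,"rz":0,"grip":1},{"x":0,"y":0.007,"z":0,"rx":0,"ry":0,"rz":0,"grip":1},{"x":0,"y":0,"z":0,"rx":0,"ry":0,"rz":0,"grip":1}]'

```text
clock: 4.95
position: [378.4, 288.5, 40.5]
eef_rot: [[0.951, 0.308, -0.0], [0.308, -0.951, -0.0], [-0.0, 0.0, -1.0]]
force: [-0.7, 4.9, 2.7]
opening: 0.5
```

```bash
python3 - <<'E'
from h import *
a=capture("scene")[:,:,::-1];cv2.imwrite("pics/s2.png",cv2.resize(a[200:330,250:380],None,fx=4.5,fy=4.5,interpolation=cv2.INTER_CUBIC))
s=read_state();print(s["position"],s["force"])
E
```

```text
[378.26017625 288.88136309  40.45661125] [0.60449723 4.79608418 1.85228468]
```

View pics/s2.png

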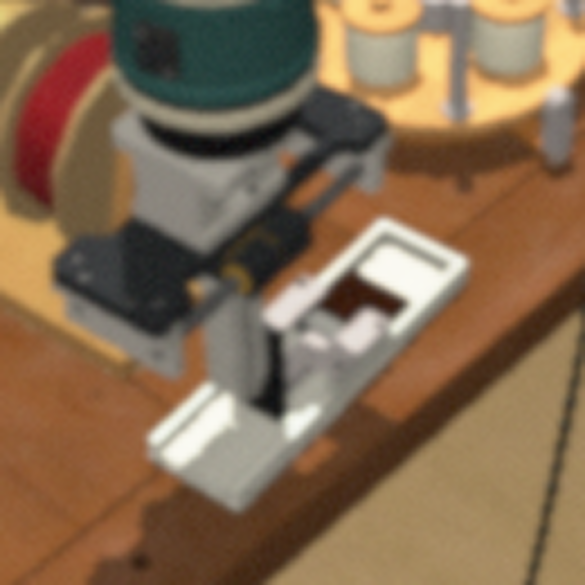

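The tablet is well out of the pocket, now at about (360,295) in the crop. I'll continue to the stop.

Emit:
arm_command --motion '[{"x":0.0,"y":0.005,"z":0,"rx":0,"ry":0,"rz":0,"grip":1},{"x":0,"y":0.005,"z":0,"rx":0,"ry":0,"rz":0,"grip":1},{"x":0,"y":0.003,"z":0,"rx":0,"ry":0,"rz":0,"grip":1},{"x":0,"y":0,"z":0,"rx":0,"ry":0,"rz":0,"grip":1}]'

```text
clock: 5.5
position: [382.1, 276.9, 40.5]
eef_rot: [[0.951, 0.309, -0.0], [0.309, -0.951, 0.0], [-0.0, -0.0, -1.0]]
force: [0.2, 5.0, 2.4]
opening: 0.5
```

Emit:
arm_command --motion '[{"x":0.0,"y":0.002,"z":0,"rx":0,"ry":0,"rz":0,"grip":1},{"x":0,"y":0.0,"z":0,"rx":0,"ry":0,"rz":0,"grip":1}]'

```text
clock: 5.75
position: [382.7, 275.1, 40.5]
eef_rot: [[0.951, 0.31, -0.0], [0.31, -0.951, 0.0], [0.0, -0.0, -1.0]]
force: [-0.4, 5.6, 2.7]
opening: 1.0
```

Emit:
arm_command --motion '[{"x":0.0,"y":0.002,"z":0,"rx":0,"ry":0,"rz":0,"grip":1},{"x":0,"y":0.0,"z":0,"rx":0,"ry":0,"rz":0,"grip":1}]'

```text
clock: 6.0
position: [383.3, 273.2, 40.5]
eef_rot: [[0.951, 0.31, -0.0], [0.31, -0.951, 0.0], [-0.0, -0.001, -1.0]]
force: [-0.3, 5.9, 2.3]
opening: 0.4
```

Emit:
arm_command --motion '[{"x":0.0,"y":0.002,"z":0,"rx":0,"ry":0,"rz":0,"grip":1},{"x":0,"y":0.0,"z":0,"rx":0,"ry":0,"rz":0,"grip":1}]'

```text
clock: 6.25
position: [383.5, 272.4, 40.5]
eef_rot: [[0.951, 0.31, -0.0], [0.31, -0.951, 0.002], [0.0, -0.002, -1.0]]
force: [-2.5, 11.8, 1.2]
opening: 0.9
```

Emit:
arm_command --motion '[{"x":0.0,"y":0.002,"z":0,"rx":0,"ry":0,"rz":0,"grip":1},{"x":0,"y":0.0,"z":0,"rx":0,"ry":0,"rz":0,"grip":1}]'

```text
clock: 6.5
position: [383.6, 272.2, 40.7]
eef_rot: [[0.95, 0.312, -0.0], [0.312, -0.95, 0.005], [0.001, -0.004, -1.0]]
force: [-7.1, 22.0, -3.7]
opening: 0.6
```

The force jumped at the stop, so the slide is fully in. I'll back off, clear the rear of the ejector and look.

Emit:
arm_command --motion '[{"x":0.0,"y":-0.02,"z":0,"rx":0,"ry":0,"rz":0,"grip":1},{"x":0,"y":-0.02,"z":0,"rx":0,"ry":0,"rz":0,"grip":1},{"x":0,"y":-0.02,"z":0,"rx":0,"ry":0,"rz":0,"grip":1},{"x":0,"y":-0.02,"z":0,"rx":0,"ry":0,"rz":0,"grip":1},{"x":0,"y":0,"z":-0.05,"rx":0,"ry":0,"rz":0,"grip":1},{"x":0,"y":0,"z":-0.05,"rx":0,"ry":0,"rz":0,"grip":1},{"x":0,"y":0,"z":-0.06,"rx":0,"ry":0,"rz":0,"grip":1},{"x":0,"y":0,"z":-0.01,"rx":0,"ry":0,"rz":0,"grip":1}]'

```text
clock: 7.5
position: [360.7, 345.6, 213.5]
eef_rot: [[0.951, 0.309, 0.004], [0.309, -0.951, 0.001], [0.004, -0.0, -1.0]]
force: [0.3, -0.3, -0.2]
opening: 0.3
```

```bash
python3 - <<'E'
from h import *
a=capture("scene")[:,:,::-1];cv2.imwrite("pics/s3.png",cv2.resize(a[200:330,250:380],None,fx=4.5,fy=4.5,interpolation=cv2.INTER_CUBIC))
a=capture("top")[:,:,::-1];cv2.imwrite("pics/t3.png",cv2.resize(a[235:295,220:320],None,fx=7,fy=7,interpolation=cv2.INTER_CUBIC))
s=read_state();print(s["position"],s["force"])
E
```

```text
[360.24025847 344.74139675 210.90400692] [ 0.38921351 -0.90078841 -0.35715482]
```

View pics/s3.png

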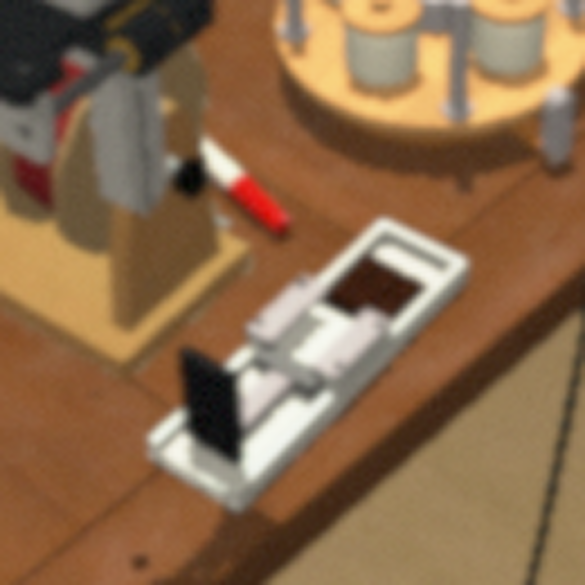

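View pics/t3.png

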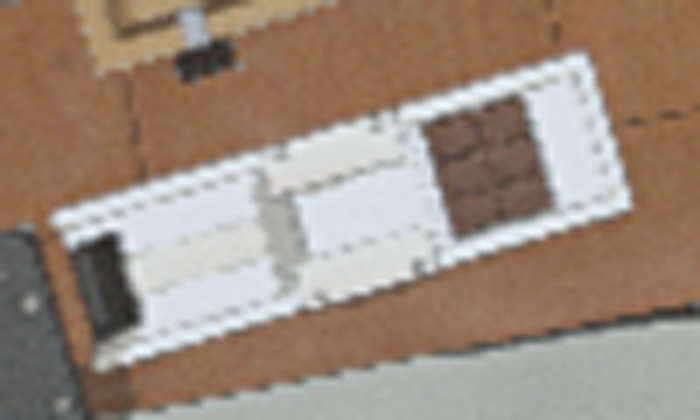

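The tablet lies flat in the tray and the slide is back. Next I'll refine the pointer direction and plan the carousel moves.

```bash
python3 - <<'E'
from h import *
np.set_printoptions(precision=1,suppress=True)
d=np.array([np.cos(np.radians(-72)),np.sin(np.radians(-72))]);o=np.array([400.5,223.3])
for u in [(422,122),(458,238),(520,95),(553,205)]: print("tab",(w("top",cr(u,7,(220,235)),16)[:2]-o)@d)
im=cv2.imread("pics/top0.png");a=cv2.resize(im[235:255,340:365],None,fx=20,fy=20,interpolation=cv2.INTER_CUBIC)
im=cv2.imread("pics/scene0.png");b=cv2.resize(im[210:245,362:387],None,fx=12,fy=12,interpolation=cv2.INTER_CUBIC)
b=cv2.copyMakeBorder(b,0,0,0,0,0);H=max(a.shape[0],b.shape[0])
f=lambda m:cv2.copyMakeBorder(m,0,H-m.shape[0],0,0,cv2.BORDER_CONSTANT)
cv2.imwrite("pics/ptr.png",np.hstack([f(a),f(b)]))
p=np.array([360.2,344.7,210.9]);q=np.array([490.5,61,170]);print(tool(q-p,-72))
c=np.array([567.8,19.3])
for h in(145,151.5):
  pr=None
  for t in np.linspace(h,h+83,11):
    P=np.array([*(c+88*np.array([np.cos(np.radians(t)),np.sin(np.radians(t))])),0]);
    if pr is not None: print(round(t,1),P[:2],tool(P-pr,-72)[:2])
    pr=P
E
```

```text
tab 33.98188451759591
tab 34.403811746556634
tab 71.19009223579803
tab 71.1151277302647
[ 36.3 310.1  40.9]
153.3 [489.2  58.8] [-9.6  8.4]
161.6 [484.3  47.1] [-8.3  9.7]
169.9 [481.2  34.7] [-6.8 10.8]
178.2 [479.8  22.1] [-5.2 11.6]
186.5 [480.4   9.3] [-3.4 12.3]
194.8 [482.7  -3.2] [-1.6 12.6]
203.1 [486.9 -15.2] [ 0.2 12.7]
211.4 [492.7 -26.5] [ 2.  12.6]
219.7 [500.1 -36.9] [ 3.8 12.1]
228.0 [508.9 -46.1] [ 5.6 11.5]
159.8 [485.2  49.7] [-8.6  9.4]
168.1 [481.7  37.4] [-7.1 10.6]
176.4 [480.   24.8] [-5.5 11.5]
184.7 [480.1  12.1] [-3.8 12.2]
193.0 [482.1  -0.5] [-2.  12.6]
201.3 [485.8 -12.7] [-0.2 12.7]
209.6 [491.3 -24.2] [ 1.7 12.6]
217.9 [498.4 -34.8] [ 3.5 12.3]
226.2 [506.9 -44.2] [ 5.2 11.6]
234.5 [516.7 -52.3] [ 6.8 10.8]
```

View pics/ptr.png

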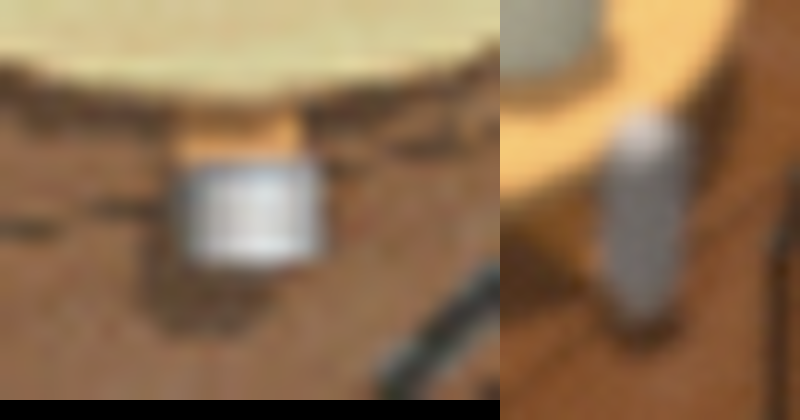

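Pointer top centre is at about px (352.3,245.1), direction about 182° from the axis. The tablet spans ejector x 34 to 71 mm, inside the tray. Moving above post_3.

Emit:
arm_command --motion '[{"x":0.006,"y":0.05,"z":0,"rx":0,"ry":0,"rz":0,"grip":0.45},{"x":0.006,"y":0.052,"z":0.008,"rx":0,"ry":0,"rz":0,"grip":0.45},{"x":0.006,"y":0.052,"z":0.008,"rx":0,"ry":0,"rz":0,"grip":0.45},{"x":0.006,"y":0.052,"z":0.008,"rx":0,"ry":0,"rz":0,"grip":0.45},{"x":0.006,"y":0.052,"z":0.008,"rx":0,"ry":0,"rz":0,"grip":0.45},{"x":0.006,"y":0.052,"z":0.008,"rx":0,"ry":0,"rz":0,"grip":0.45},{"x":0,"y":0,"z":0,"rx":0,"ry":0,"rz":0,"grip":0.45}]'

```text
clock: 8.48
position: [489.6, 57.4, 167.7]
eef_rot: [[0.953, 0.304, -0.005], [0.304, -0.953, -0.001], [-0.005, -0.001, -1.0]]
force: [-0.1, 0.2, -0.1]
opening: 51.3
```

```bash
python3 - <<'E'
from h import *
np.set_printoptions(precision=1,suppress=True)
s=read_state();p=s["position"];print(p,s["opening"])
print(tool(np.array([490.5,61,94])-p,-72))
a=capture("scene")[:,:,::-1];cv2.imwrite("pics/s4.png",cv2.resize(a[130:290,270:420],None,fx=4,fy=3.75,interpolation=cv2.INTER_CUBIC))
E
```

```text
[489.6  57.4 167.7] 51.32764665195595
[ 2.  -3.1 73.7]
```

View pics/s4.png

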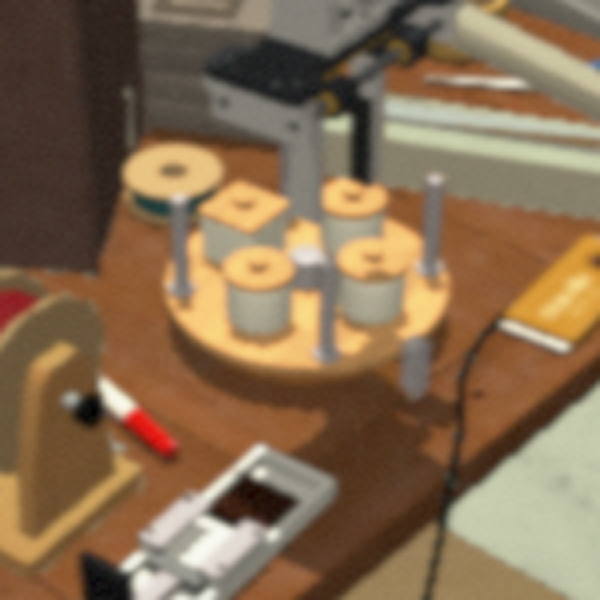

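The fingers hang above the front-left post, whose top is at about (328,262). Descending and gripping.

Emit:
arm_command --motion '[{"x":0.002,"y":-0.003,"z":0.03,"rx":0,"ry":0,"rz":0,"grip":0.45},{"x":0,"y":0,"z":0.03,"rx":0,"ry":0,"rz":0,"grip":0.45},{"x":0,"y":0,"z":0.012,"rx":0,"ry":0,"rz":0,"grip":0.45},{"x":0,"y":0,"z":0,"rx":0,"ry":0,"rz":0,"grip":0.45},{"x":0,"y":0,"z":0,"rx":0,"ry":0,"rz":0,"grip":1},{"x":0,"y":0,"z":0,"rx":0,"ry":0,"rz":0,"grip":1},{"x":0,"y":0,"z":0,"rx":0,"ry":0,"rz":0,"grip":1},{"x":0,"y":0,"z":0,"rx":0,"ry":0,"rz":0,"grip":1}]'

```text
clock: 9.52
position: [491.6, 64.6, 98.8]
eef_rot: [[0.951, 0.309, 0.001], [0.309, -0.951, -0.0], [0.001, 0.001, -1.0]]
force: [5.0, -3.1, 1.2]
opening: 15.0
```

Emit:
arm_command --motion '[{"x":0,"y":0,"z":0,"rx":0,"ry":0,"rz":0,"grip":1},{"x":0,"y":0,"z":0,"rx":0,"ry":0,"rz":0,"grip":1}]'

```text
clock: 9.78
position: [492.0, 64.5, 98.9]
eef_rot: [[0.951, 0.309, 0.002], [0.309, -0.951, -0.0], [0.002, 0.001, -1.0]]
force: [5.5, -2.8, 1.3]
opening: 11.4
```

```bash
python3 - <<'E'
from h import *
s=read_state();print(s["position"],s["force"],s["opening"],s["moment"])
a=capture("scene")[:,:,::-1];cv2.imwrite("pics/s5.png",cv2.resize(a[130:290,270:420],None,fx=4,fy=3.75,interpolation=cv2.INTER_CUBIC))
E
```

```text
[491.95838113  64.45964228  98.88443226] [ 5.46120809 -2.81824953  1.29990092] 11.351202275140816 [-0.76657519 -1.10052928  0.01161083]
```

View pics/s5.png

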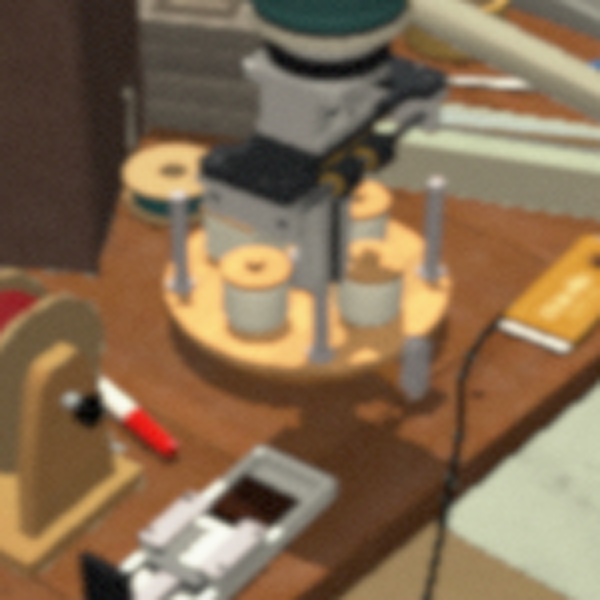

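```bash
cat >> h.py <<'E'
C=np.array([567.8,19.3])
def arc(a,b,n,yaw=-72):
  th=np.radians(np.linspace(a,b,n+1));P=C+88*np.c_[np.cos(th),np.sin(th)]
  for i in range(n): print([round(v/1000,4) for v in tool(np.r_[P[i+1]-P[i],0],yaw)[:2]],end=" ")
  print(P[-1])
E
python3 -c "
from h import *
arc(149.3,233,10)"
```

```text
[np.float64(-0.009), np.float64(0.0092)] [np.float64(-0.0076), np.float64(0.0104)] [np.float64(-0.006), np.float64(0.0114)] [np.float64(-0.0043), np.float64(0.0121)] [np.float64(-0.0025), np.float64(0.0126)] [np.float64(-0.0006), np.float64(0.0128)] [np.float64(0.0013), np.float64(0.0128)] [np.float64(0.0031), np.float64(0.0125)] [np.float64(0.0049), np.float64(0.0119)] [np.float64(0.0066), np.float64(0.011)] [514.84027796 -50.97992488]
```

Emit:
arm_command --motion '[{"x":-0.009,"y":0.0092,"z":0,"rx":0,"ry":0,"rz":0,"grip":1},{"x":-0.0076,"y":0.0104,"z":0,"rx":0,"ry":0,"rz":0,"grip":1},{"x":-0.006,"y":0.0114,"z":0,"rx":0,"ry":0,"rz":0,"grip":1}]'

```text
clock: 10.2
position: [478.0, 28.8, 98.8]
eef_rot: [[0.951, 0.31, -0.002], [0.31, -0.951, 0.0], [-0.001, -0.001, -1.0]]
force: [-6.4, 5.3, 13.0]
opening: 11.4
```

Emit:
arm_command --motion '[{"x":-0.0043,"y":0.0121,"z":0,"rx":0,"ry":0,"rz":0,"grip":1},{"x":-0.002,"y":0.0126,"z":0,"rx":0,"ry":0,"rz":0,"grip":1},{"x":0.0,"y":0.0128,"z":0,"rx":0,"ry":0,"rz":0,"grip":1},{"x":0.0013,"y":0.0128,"z":0,"rx":0,"ry":0,"rz":0,"grip":1}]'

```text
clock: 10.7
position: [489.6, -21.4, 98.8]
eef_rot: [[0.951, 0.309, -0.0], [0.309, -0.951, -0.0], [-0.0, -0.0, -1.0]]
force: [-1.1, 3.2, 5.0]
opening: 11.1
```

Emit:
arm_command --motion '[{"x":0.0031,"y":0.0125,"z":0,"rx":0,"ry":0,"rz":0,"grip":1},{"x":0.0049,"y":0.0119,"z":0,"rx":0,"ry":0,"rz":0,"grip":1},{"x":0.0066,"y":0.011,"z":0,"rx":0,"ry":0,"rz":0,"grip":1},{"x":0,"y":0,"z":0,"rx":0,"ry":0,"rz":0,"grip":1}]'

```text
clock: 11.2
position: [515.4, -50.7, 98.8]
eef_rot: [[0.951, 0.308, 0.001], [0.308, -0.951, 0.0], [0.001, 0.0, -1.0]]
force: [-0.1, -0.4, 8.2]
opening: 11.1
```

```bash
python3 - <<'E'
from h import *
s=read_state();p=s["position"];print(p,s["force"],s["opening"]);v=p[:2]-C;print(np.hypot(*v),np.degrees(np.arctan2(v[1],v[0]))%360)
E
```

```text
[515.3912737  -50.7057773   98.82586679] [-0.1065906  -0.37360234  8.16296971] 11.125101049299397
87.44989106794146 233.1802143373115
```

Arc done without trouble. I'll release and rise, then look.

Emit:
arm_command --motion '[{"x":0,"y":0,"z":0,"rx":0,"ry":0,"rz":0,"grip":0.45},{"x":0,"y":0,"z":0,"rx":0,"ry":0,"rz":0,"grip":0.45},{"x":0,"y":0,"z":0,"rx":0,"ry":0,"rz":0,"grip":0.45},{"x":0,"y":0,"z":-0.03,"rx":0,"ry":0,"rz":0,"grip":0.45},{"x":0,"y":0,"z":-0.04,"rx":0,"ry":0,"rz":0,"grip":0.45},{"x":0,"y":-0.04,"z":-0.01,"rx":0,"ry":0,"rz":0,"grip":0.45},{"x":0.0105,"y":-0.04,"z":0,"rx":0,"ry":0,"rz":0,"grip":0.45},{"x":0.01,"y":-0.043,"z":0,"rx":0,"ry":0,"rz":0,"grip":0.45},{"x":0,"y":0,"z":0,"rx":0,"ry":0,"rz":0,"grip":0.45}]'

```text
clock: 12.32
position: [495.6, 76.3, 178.6]
eef_rot: [[0.95, 0.314, 0.0], [0.314, -0.95, 0.001], [0.0, -0.001, -1.0]]
force: [-0.2, -0.7, 0.0]
opening: 51.8
```

```bash
python3 - <<'E'
from h import *
s=read_state();print(s["position"],s["opening"])
a=capture("top")[:,:,::-1];cv2.imwrite("pics/t6.png",cv2.resize(a[150:260,300:400],None,fx=5.4,fy=5.4,interpolation=cv2.INTER_CUBIC))
a=capture("scene")[:,:,::-1];cv2.imwrite("pics/s6.png",cv2.resize(a[160:320,270:400],None,fx=3.75,fy=3.75,interpolation=cv2.INTER_CUBIC))
E
```

```text
[495.58668892  76.31389744 178.63149982] 51.8190785327426
```

View pics/t6.png

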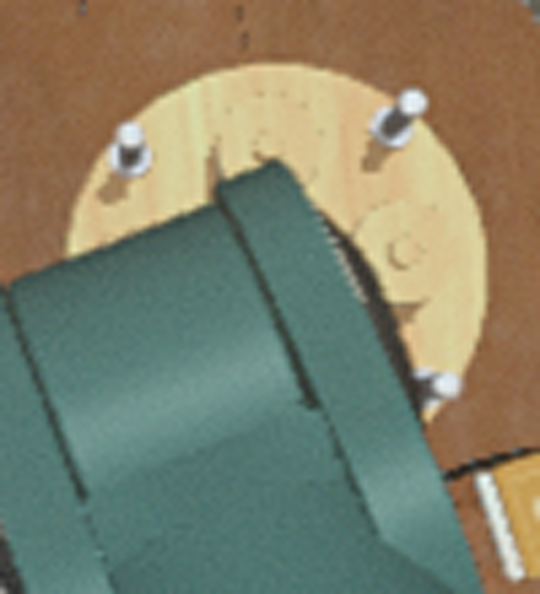

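View pics/s6.png

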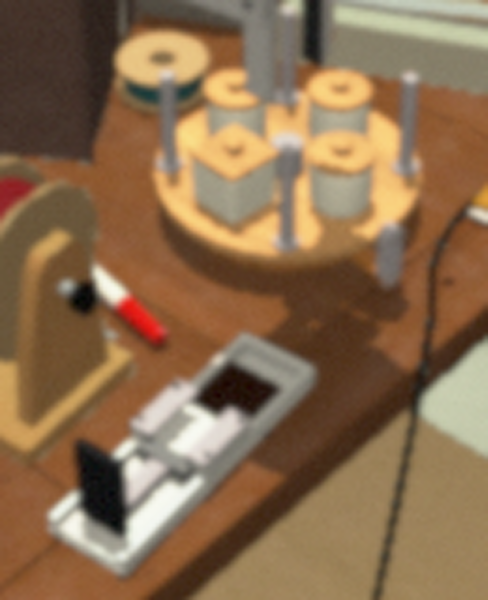

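```bash
python3 - <<'E'
from h import *
np.set_printoptions(precision=1,suppress=True)
for n,C0,u in [("top",C,(412,102)),("top",C,(130,134)),("top",C,(446,385)),("scene",np.array([567.4,17.8]),(410,77)),("scene",np.array([567.4,17.8]),(167,76)),("scene",np.array([567.4,17.8]),(288,145))]:
    p=w(n,cr(u,5.4,(300,150)) if n=="top" else cr(u,3.75,(270,160)),120)[:2];v=p-C0;a=np.degrees(np.arctan2(v[1],v[0]))%360;print(n,p,np.hypot(*v),a,(a+45)%90+100)
E
```

```text
top [638.7 -34.2] 88.81217511794048 322.9653086878867 107.9653086878867
top [622.5  89.3] 88.84626280202578 51.96650227543663 106.96650227543662
top [514.8 -50.1] 87.33400861167209 232.67046232683106 107.67046232683106
scene [513.9 -52.3] 88.12158772772831 232.65954886199643 107.65954886199643
scene [619.8  88.2] 87.72696135222672 53.34096563896179 108.34096563896179
scene [501.6  67.9] 82.6762705561215 142.74268150749745 107.74268150749745
```

Posts are at 142.7°, 232.7° and so on, so the square jar is at about 97.7° and needs about 84.5° more. I'll grip post_2.

Emit:
arm_command --motion '[{"x":0.001,"y":0.004,"z":0.03,"rx":0,"ry":0,"rz":0,"grip":0.45},{"x":0,"y":0,"z":0.03,"rx":0,"ry":0,"rz":0,"grip":0.45},{"x":0,"y":0,"z":0.02,"rx":0,"ry":0,"rz":0,"grip":0.45},{"x":0,"y":0,"z":0,"rx":0,"ry":0,"rz":0,"grip":0.45},{"x":0,"y":0,"z":0,"rx":0,"ry":0,"rz":0,"grip":1},{"x":0,"y":0,"z":0,"rx":0,"ry":0,"rz":0,"grip":1},{"x":0,"y":0,"z":0,"rx":0,"ry":0,"rz":0,"grip":1},{"x":0,"y":0,"z":0,"rx":0,"ry":0,"rz":0,"grip":1}]'

```text
clock: 13.42
position: [498.1, 70.1, 98.7]
eef_rot: [[0.951, 0.309, -0.0], [0.309, -0.951, 0.0], [-0.0, -0.001, -1.0]]
force: [-17.3, 13.8, 12.3]
opening: 15.6
```

```bash
python3 - <<'E'
from h import *
s=read_state();p=s["position"];print(p,s["force"],s["opening"]);v=p[:2]-C;a=np.degrees(np.arctan2(v[1],v[0]))%360;print(np.hypot(*v),a)
arc(a,227.2,10)
E
```

```text
[498.05391774  70.09788816  98.65064811] [-17.33483651  13.84026057  12.27689795] 15.571483066877912
86.2840740331666 143.93317383919387
[np.float64(-0.0098), np.float64(0.0082)] [np.float64(-0.0085), np.float64(0.0096)] [np.float64(-0.007), np.float64(0.0107)] [np.float64(-0.0054), np.float64(0.0116)] [np.float64(-0.0036), np.float64(0.0122)] [np.float64(-0.0018), np.float64(0.0126)] [np.float64(0.0), np.float64(0.0128)] [np.float64(0.0019), np.float64(0.0126)] [np.float64(0.0037), np.float64(0.0122)] [np.float64(0.0054), np.float64(0.0116)] [508.00916522 -45.26822808]
```

Emit:
arm_command --motion '[{"x":0,"y":0,"z":0,"rx":0,"ry":0,"rz":0,"grip":1},{"x":-0.001,"y":-0.001,"z":0,"rx":0,"ry":0,"rz":0,"grip":1},{"x":0,"y":0,"z":0,"rx":0,"ry":0,"rz":0,"grip":1}]'

```text
clock: 13.8
position: [497.0, 70.6, 98.5]
eef_rot: [[0.951, 0.309, -0.0], [0.309, -0.951, 0.0], [0.0, -0.0, -1.0]]
force: [-1.9, 3.3, 3.0]
opening: 11.2
```

Held, with low forces. Turning now.

Emit:
arm_command --motion '[{"x":-0.0096,"y":0.0082,"z":0,"rx":0,"ry":0,"rz":0,"grip":1},{"x":-0.0085,"y":0.0096,"z":0,"rx":0,"ry":0,"rz":0,"grip":1},{"x":-0.007,"y":0.0107,"z":0,"rx":0,"ry":0,"rz":0,"grip":1},{"x":-0.0054,"y":0.0116,"z":0,"rx":0,"ry":0,"rz":0,"grip":1},{"x":-0.0036,"y":0.0122,"z":0,"rx":0,"ry":0,"rz":0,"grip":1}]'

```text
clock: 14.42
position: [480.1, 9.9, 98.5]
eef_rot: [[0.951, 0.31, -0.001], [0.31, -0.951, -0.0], [-0.001, -0.0, -1.0]]
force: [0.4, 2.7, 0.0]
opening: 11.1
```

Emit:
arm_command --motion '[{"x":-0.0018,"y":0.0126,"z":0,"rx":0,"ry":0,"rz":0,"grip":1},{"x":0,"y":0.0128,"z":0,"rx":0,"ry":0,"rz":0,"grip":1},{"x":0.0019,"y":0.0126,"z":0,"rx":0,"ry":0,"rz":0,"grip":1},{"x":0.0037,"y":0.0122,"z":0,"rx":0,"ry":0,"rz":0,"grip":1},{"x":0.005,"y":0.0106,"z":0,"rx":0,"ry":0,"rz":0,"grip":1},{"x":0,"y":0,"z":0,"rx":0,"ry":0,"rz":0,"grip":1}]'

```text
clock: 15.18
position: [509.0, -46.4, 98.6]
eef_rot: [[0.951, 0.308, 0.001], [0.308, -0.951, -0.0], [0.0, 0.001, -1.0]]
force: [-1.6, -0.5, 9.0]
opening: 10.8
```

```bash
python3 - <<'E'
from h import *
s=read_state();p=s["position"];print(p,s["force"],s["opening"]);v=p[:2]-C;print(np.hypot(*v),np.degrees(np.arctan2(v[1],v[0]))%360)
a=capture("top")[:,:,::-1];cv2.imwrite("pics/t7.png",cv2.resize(a[150:260,300:400],None,fx=5.4,fy=5.4,interpolation=cv2.INTER_CUBIC))
a=capture("scene")[:,:,::-1];cv2.imwrite("pics/s7.png",cv2.resize(a[160:320,270:400],None,fx=3.75,fy=3.75,interpolation=cv2.INTER_CUBIC));cv2.imwrite("pics/s7f.png",a)
E
```

```text
[509.02319593 -46.42563467  98.6095977 ] [-1.59930623 -0.46314214  9.0429398 ] 10.820598741878381
88.17353202191005 228.19452398615422
```

View pics/t7.png

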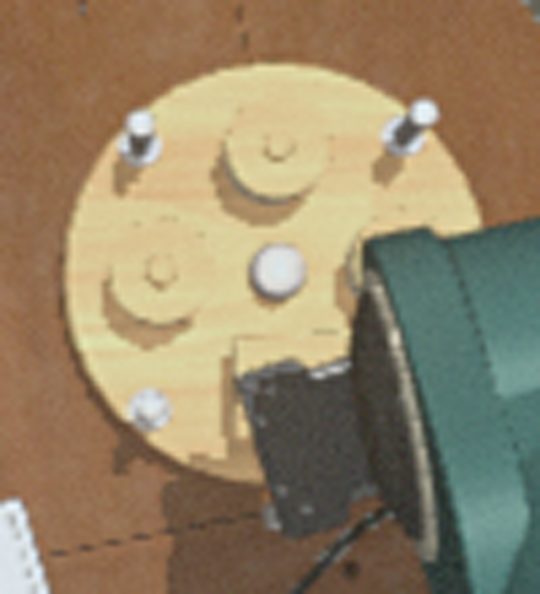

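View pics/s7.png

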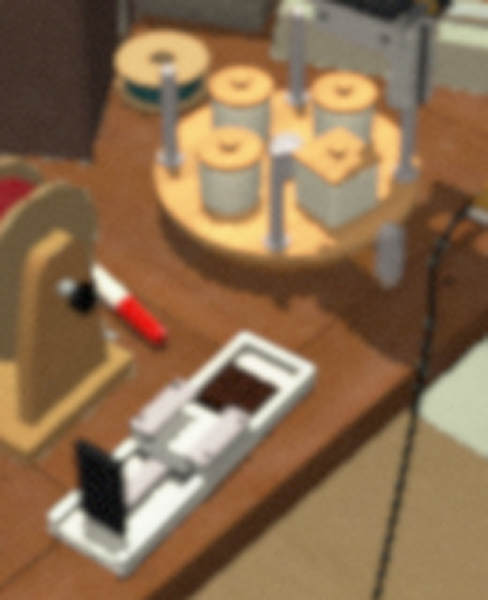

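```bash
python3 - <<'E'
from h import *
np.set_printoptions(precision=1,suppress=True)
S=np.array([567.4,17.8])
for n,C0,u,z in [("top",C,(425,112),120),("top",C,(142,122),120),("top",C,(153,405),120),("top",C,(278,147),89),("top",C,(161,268),89),("scene",S,(298,14),120),("scene",S,(167,71),120),("scene",S,(282,148),120)]:
    p=w(n,cr(u,5.4,(300,150)) if n=="top" else cr(u,3.75,(270,160)),z)[:2];v=p-C0;a=np.degrees(np.arctan2(v[1],v[0]))%360;print(n,p,np.hypot(*v),a,(a+(45 if z==120 else 0)+45)%90+135)
for n,C0,p in [("top",C,w("top",(352.3,244.9),52)),("scene",S,w("scene",(373.6,220.9),52))]:
    v=p[:2]-C0;print("ptr",p[:2],np.hypot(*v),np.degrees(np.arctan2(v[1],v[0]))%360)
E
```

```text
top [634.4 -39.9] 89.11179058496177 318.3397138252848 183.33971382528478
top [627.9  84.1] 88.39576549559389 47.148582067184044 182.14858206718404
top [504.   77.3] 86.22134502975196 137.68047442861166 182.68047442861166
top [621.6  22.4] 53.912425207778384 3.3208075663919128 183.32080756639192
top [566.1  74.3] 55.035029050961 91.77811011354706 181.77811011354706
scene [628.5 -38.4] 83.02484800731504 317.3637197714117 182.3637197714117
scene [625.   84.6] 88.23288480992237 49.203796862587566 184.20379686258758
scene [501.3  73.2] 86.23767626367672 140.00841759166002 185.00841759166002
ptr [455.6  14.9] 112.31511981768274 182.22279899678318
ptr [451.3  15.2] 116.09831434172074 181.30088554360893
```

The jar is at about 182.7° in the top view (183.2° by the TCP) and the pointer at 182.2°. I'll trim half a degree back and settle.

Emit:
arm_command --motion '[{"x":-0.0005,"y":-0.0008,"z":0,"rx":0,"ry":0,"rz":0,"grip":1},{"x":0,"y":0,"z":0,"rx":0,"ry":0,"rz":0,"grip":1},{"x":0,"y":0,"z":0,"rx":0,"ry":0,"rz":0,"grip":1},{"x":0,"y":0,"z":0,"rx":0,"ry":0,"rz":0,"grip":1}]'

```text
clock: 15.78
position: [507.8, -45.3, 98.6]
eef_rot: [[0.951, 0.308, 0.0], [0.308, -0.951, -0.001], [0.0, 0.001, -1.0]]
force: [-0.9, -1.1, 7.1]
opening: 11.5
```

```bash
python3 - <<'E'
from h import *
s=read_state();p=s["position"];print(p,s["force"],s["opening"]);v=p[:2]-C;print(np.hypot(*v),np.degrees(np.arctan2(v[1],v[0]))%360)
a=capture("scene")[:,:,::-1];b=capture("top")[:,:,::-1]
cv2.imwrite("pics/f8.png",np.vstack([cv2.resize(a[100:330,220:480],(520,300)),cv2.resize(b[90:310,200:480],(520,300))]))
E
```

```text
[507.80573913 -45.32702422  98.63622745] [-0.9022522  -1.08535     7.10668936] 11.522922693766928
88.18142433484128 227.1289751081573
```

View pics/f8.png

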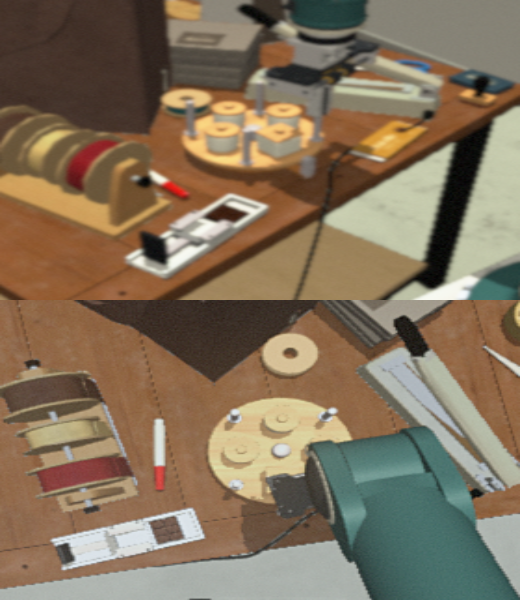

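The final view shows the tablet in the tray, the slide back, the jar behind the pointer and post_2 held. The bar and spool are in place.

```bash
python3 -c "
from workcell import *
print(finish_job())"
```

```text
the job is handed in; nothing more can be done
None
```

The job is done and handed in at about 16 s of the 69 s allowed; `finish_job` gave no verdict.

- **Ejector:** I pushed the slide in with shut fingers until the stop showed as a force jump to about 22 N, then backed off. The slide sprang back. The tablet lies flat in the tray, measured at ejector x 34 to 71 mm, so its rear edge is well past +26 mm. The gripper did not touch it.
- **Carousel:** I turned it counterclockwise in two grasps, first by post_3 and then by post_2, and the arm still holds post_2 (opening 11.5 mm, forces under 10 N).
- **Alignment:** After a last trim of about half a degree, the tool position puts the square jar at about 182.1°. The pointer measures 182.2° in the top view.
- **Bystanders:** In the last pictures the chocolate bar and the ribbon spool look to be where they were; I did not measure them.

**What disagreed:** the scene camera's readings were scattered. It put the pointer at 181.3° and, before the trim, the jar at 182 to 185°. I relied on the top view and the tool position, and did not measure the jar again in the images after the trim, only by eye.

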